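Fit an air-filter cartridge and hold the bayonet cap at its vent mark

TASK

Stand the white filter cartridge upright in the socket of the blue filter housing, then lower the orange bayonet cap over it with its lugs going down through the two notches. Turn the cap clockwise (seen from above) until its wing points at the yellow marks, half-way to the lock at the red marks, and finish while still gripping it there against its return spring: do not let go, and never turn it on into the lock. Leave the spray can, the wrench and the tape roll alone.

Things in the scene. Friction and masses are not known exactly. Their poses are not given: they have to be found in the camera images.
- housing: Fixed filter housing. Origin on the bench under its centre, z up along the bayonet axis. Aluminium block 92 x 92 mm, 40 mm high, on a steel foot 120 (x) x 80 (y) mm; brass stubs out to 68 mm along +-y. On top a blue eight-sided collar 92 mm across, up to z = 55 mm. Channel floor at z = 40 mm.
- socket_mouth (a point): Centre of the mouth of the round cartridge socket, on the housing's axis, 40 mm above the bench, inside the collar. The socket is 27 mm wide and 25 mm deep (floor 15 mm above the bench).
- housing_mouth (a point): On the axis at the top of the collar's lip, 55 mm above the bench, axes as the housing. The lip is 6 mm thick; its round opening is 57 mm wide, with two notches 18 mm wide reaching 37 mm from the axis along the housing's +x and -x (white end blocks). Below it the lugs can turn clockwise; stops bar anticlockwise turning beyond about 8 degrees.
- vent_mark (a point): One of the two yellow marks (half-way, vent) on the lip, 37.5 mm from the axis, 35 degrees clockwise (from above) from the +x notch; the other lies opposite. Stay within 10 degrees of it. Red marks at 70 degrees show the lock, the end of travel; it counts as locked from 57 degrees. No snap is felt.
- ring (a joint): Spring ring hidden under the lip, pushed clockwise by the cap's lugs: 0 at rest, to 1.11 rad, growing clockwise from above. The lugs meet it after about 0.12 rad, so it reads about 0.12 rad less than the cap's turn. It pushes back with 0.04 N m at rest, 0.08 N m at half-way, and turns a released cap back.
- cap_mid (a point): Centre of the loose orange cap (about 160 g), 51 mm above its foot; it stands foot down, 102 mm high. Hollow body 52 mm wide, 70 mm high, open below (cavity 42 mm wide, 65 mm deep). Two foot lugs along its +x and -x: 11 mm wide, 6 mm high, out to 34 mm from the axis. Same after a half turn. Seated, this point is 91 mm above the bench; under the lip it can rise 3 mm.
- cap_wing (a point): Centre of the cap's wing grip, on the cap's axis 86 mm above its foot, axes as the cap. The wing stands on the cap's top, in line with the lugs: 46 mm long in x, 12 mm thick in y, 32 mm high (16 mm up and down from this point), orange with white ends.
- cartridge_mid (a point): Centre (42.5 mm above the foot) of the loose white filter cartridge with a blue top: plain cylinder 24 mm in diameter, 85 mm high, about 60 g, upright on the bench; z is its axis. Seated in the socket this point is 57.5 mm above the bench and its top stands 45 mm above the lip.
- spray_can: Bystander: white spray can with a red band, 54 mm in diameter, 150 mm high, standing; origin at the centre of its foot. Leave alone.
- wrench: Bystander: steel wrench lying on the bench, about 165 mm long along its x, origin mid-length; leave alone.
- tape_roll: Bystander: black roll 90 mm in diameter, 25 mm high, lying flat; origin at the centre of its underside. Leave alone.
There are look-alikes about, which are no part of the job. Of the things like the part that bears cap_mid, leave any that is purple; of the rest the larger one is meant. Of the things that look like the part that bears cartridge_mid, take the one that is nearest to the robot's base at the start.

How it is judged:
By the outcome, as a careful person would: the job done as asked, in the order asked, and still so for the second after the job is handed in, while the arm keeps its last pose, push and grip.
It also fails if it takes over 54 s, if anything falls off the work surface, if the arm or the gripper's body presses on something with over 40 N, if the wrist force passes 120 N, or if a joint passes its speed limit or range.

ROBOT

A 7-joint arm with a two-finger parallel gripper is mounted at the origin on the work surface. World frame = base frame: x ahead of the robot, y to its left, z up, the work surface at z = 0. Lengths are in m, angles in rad, forces in N, time in s.
With the tool pointing down it reaches from about 0.425 to 0.875 m from the base axis. Payload 4.7 kg.
Tool frame: the origin (TCP) lies at the very end of the fingers, on their centre line; the grasp point (between the pads) lies 19 mm behind it; x points along the fingers, z is the direction in which the jaws open and shut, and the axes are right-handed (so a half turn about x gives the same grasp; the last joint's range is limited). The gripper opens to 87 mm and grips with 3 to 60 N. Pads are 19 mm wide; open, the fingers measure 117 mm over their backs; the gripper's body (75 mm by 190 mm) begins 51 mm behind the grasp point.
Start: joints at [-1.293, 0.321, -0.07, 1.45, 0.023, 1.371, -0.057], TCP at [0.17, 0.628, 0.223] pointing down, gripper open.
Joint ranges: [-2.86, 2.86], [-0.3, 2.09], [-1.38, 1.24], [0.06, 2.45], [-1.56, 4.7], [0.09, 2.05], [-2.69, 2.69]. Speed limits (rad/s): [2.57, 2.57, 3.14, 3.14, 3.14, 3.14, 3.14].

INTERFACE

Orientations are given as a rotation vector (axis times angle).
In Python, from bench import telemetry, viewer, workorder gives the robot as it stands.
- The arm moves only by the shell command python3 -m creep 'ROWS' [FORCE]. ROWS is JSON, a list of rows, each an object of numbers: "fingers": the opening, from 0 (shut) to 1 (fully open); "x", "y", "z": the shift along the tool's x, y, z in units of 40 mm (1.0 is 40 mm); "twist": the turn about the tool's x in units of 5 degrees (1.0 is 5 degrees). In form: [{"fingers": .., "x": .., "y": .., "z": .., "twist": ..}, ...]. A call has 1 to 20 rows; each row is the pose to reach, as a shift and turn from the pose commanded when the call began, along the tool's axes at that moment; what a row does not reach only later rows make up. A row lasts 1/12 s, in which the tool goes at most 41.7 mm and 7.16 degrees, less where a joint would pass 70% of its speed; a pose out of reach is approached as far as the arm can. A call with a gripper value outside its range is refused whole. The fingers move at their own pace and stop on an object; FORCE is the grip in N (left out, the last holds). Time passes only in rows, so rows that repeat a pose let the fingers close. It gives the time, the measured TCP pose, the force and the opening at its end, in the units of the state.
- telemetry.get_state(): the state, without advancing time (a new reading comes with each control period).
- viewer.get_image(name): name is "side" or "top" or "wrist"; returns a dict with "pixels" (400x640x3 uint8, red, green, blue), "z_map" (400x640 float32, m along the optical axis (not along the pixel's ray), 0 where there is no reading), "K" (3x3 intrinsics, pixels), "xyz" and "attitude" of the camera in the world. Camera axes: x right, y up, looking along -z (the intrinsics and any distortion apply to the point x, -y, -z); pixel columns grow to the right and rows downward; lengths in m; the calibration is good to about 2 mm. A picture is of the moment at which its call begins.
- workorder.close_job(): hands the job in, once; it reports no verdict.
The state is a dict: "time": time; "joint_positions": joint angles; "qd": joint speeds; "joint_torque": joint torques, N m; "position": TCP position; "tool_rot": TCP orientation; "ft_force": force on the tool from outside, world axes, zero at the start; "torque": the same for the moment, N m; "grip_width": opening from 0.0 (shut) to 1.0 (fully open).
Only numpy, scipy, OpenCV 4.12 (cv2) and the standard library are available. Lean on these libraries where they do the work, as an engineer would, in place of code of your own. Each camera call takes 0.05 s, during which the arm holds its last target.

## Working session

There is one attempt and no reset: what is moved stays moved. The work goes in short steps, Python scripts to look and compute and a shell command to move; the robot and the scene stay as the last step left them, time stands still between calls to the robot, and variables do not carry over. Pictures are saved under pics/ and viewed, and the job is handed in when it is done.

```bash
mkdir -p pics; ls; cat > h.py <<'E'
import numpy as np, cv2
from scipy.spatial.transform import Rotation as R
from bench import telemetry, viewer, workorder
def rot(a):
    a=np.array(a,float)
    if a.shape==(3,3): return a
    return R.from_rotvec(a).as_matrix()
def grab(n,fn=None):
    im=viewer.get_image(n)
    if fn: cv2.imwrite('pics/'+fn,im['pixels'][:,:,::-1])
    return im
def ray(im,u,v):
    K=np.array(im['K']); d=np.array([(u-K[0,2])/K[0,0],-(v-K[1,2])/K[1,1],-1.])
    return np.array(im['xyz']),rot(im['attitude'])@d
def onplane(im,u,v,z):
    o,d=ray(im,u,v); return o+d*(z-o[2])/d[2]
def cloud(im):
    h,w=im['z_map'].shape; K=np.array(im['K']); u,v=np.meshgrid(np.arange(w),np.arange(h)); z=im['z_map']
    p=np.stack([(u-K[0,2])/K[0,0]*z,-(v-K[1,2])/K[1,1]*z,-z],-1)
    return p@rot(im['attitude']).T+np.array(im['xyz'])
E
python3 - <<'E'
from h import *
s=telemetry.get_state()
for k,v in s.items(): print(k,np.round(v,4))
print(rot(s['tool_rot']).round(3))
for n in ['top','side','wrist']:
    im=grab(n,n+'0.png'); print(n,np.round(im['K'],1).tolist(),im['xyz'],im['attitude'],[k for k in im])
    np.savez('pics/'+n+'0.npz',**im)
E
```

```text
pics
time 0.0
joint_positions [-1.2929  0.3218 -0.0701  1.4517  0.0226  1.3708 -0.0569]
qd [ 0.0006 -0.0005  0.0011  0.0001 -0.001   0.0014  0.0007]
joint_torque [ 3.00000e-04 -4.91294e+01 -4.03800e-01 -3.12525e+01 -6.39000e-02
  4.35000e-02  2.00000e-04]
position [0.1694 0.627  0.2215]
tool_rot [-1.0139  1.324   1.0119]
ft_force [ 0.7524 -0.1537 -0.1041]
torque [ 0.0539 -0.003   0.0355]
grip_width 1.0024
[[-0.    -0.965  0.261]
 [-0.002  0.261  0.965]
 [-1.    -0.    -0.002]]
top [[408.7, 0.0, 314.4], [0.0, 408.7, 202.4], [0.0, 0.0, 1.0]] [0.55452767 0.01180618 0.94917315] [ 0.05620122 -0.04044677 -1.58011467] ['pixels', 'z_map', 'K', 'xyz', 'attitude']
side [[445.2, 0.0, 323.2], [0.0, 445.2, 203.2], [0.0, 0.0, 1.0]] [0.24275928 0.63074078 0.93091963] [ 0.25558799 -0.91773043 -2.42118175] ['pixels', 'z_map', 'K', 'xyz', 'attitude']
wrist [[311.7, 0.0, 315.2], [0.0, 311.7, 199.7], [0.0, 0.0, 1.0]] [0.10433309 0.64573752 0.38327464] [-0.21669205 -0.16634468  1.30045342] ['pixels', 'z_map', 'K', 'xyz', 'attitude']
```

View pics/top0.png

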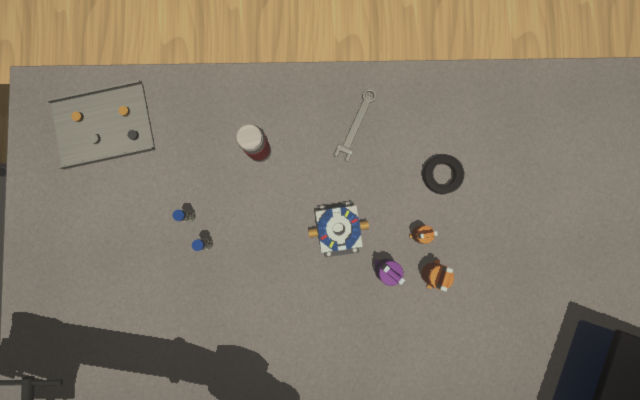

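View pics/side0.png

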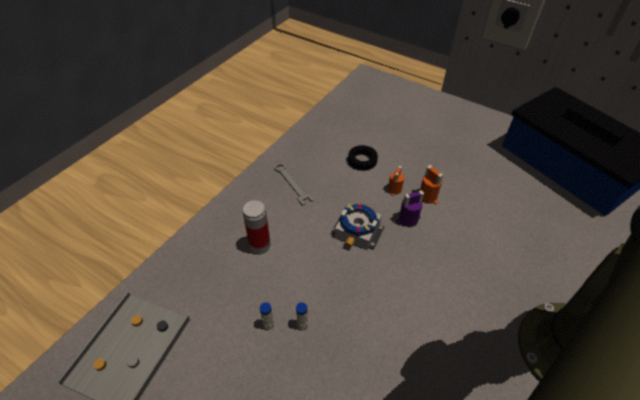

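View pics/wrist0.png

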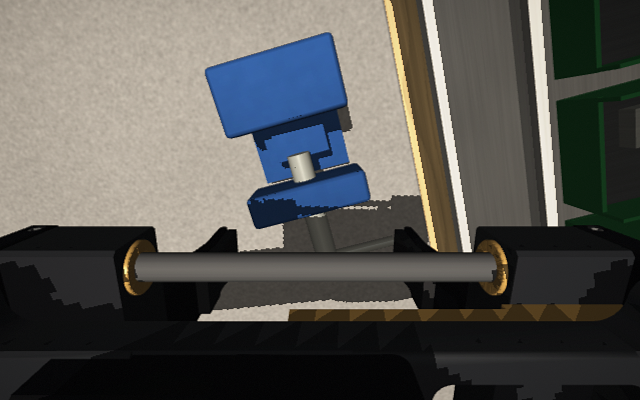

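The top view shows two blue-topped cartridges at (179,216) and (198,245), and three caps: small orange (425,234), large orange (441,277) and purple (391,273). The housing is at (339,229). Measuring next.

```bash
python3 - <<'E'
from h import *
im=dict(np.load('pics/top0.npz')); P=cloud(im); sd=dict(np.load('pics/side0.npz')); Q=cloud(sd)
print('bench z top/side',np.median(P[150:200,290:320,2]),np.median(Q[250:300,200:220,2]))
def comp(im,P,box,lo,hi,minA=6):
    u0,v0,u1,v1=box; hsv=cv2.cvtColor(im['pixels'],cv2.COLOR_RGB2HSV)
    m=cv2.inRange(hsv,lo,hi); k=np.zeros_like(m); k[v0:v1,u0:u1]=m[v0:v1,u0:u1]
    n,l,st,c=cv2.connectedComponentsWithStats(k)
    for i in range(1,n):
        if st[i,4]<minA: continue
        q=P[l==i]; print(st[i].tolist(),c[i].round(1),'cloud mean',q.mean(0).round(4),'z',np.percentile(q[:,2],[5,50,95]).round(3))
print('blue tops, top'); comp(im,P,(150,190,230,270),(100,100,40),(130,255,255))
print('blue tops, side'); comp(sd,Q,(240,290,330,340),(100,100,40),(130,255,255))
print('orange top'); comp(im,P,(370,210,480,310),(5,120,60),(22,255,255))
print('white top'); comp(im,P,(370,210,480,310),(0,0,150),(180,70,255),2)
print('purple'); comp(im,P,(370,210,480,310),(130,80,30),(165,255,255))
print('orange side'); comp(sd,Q,(370,150,460,230),(3,120,60),(22,255,255))
print('white side'); comp(sd,Q,(370,150,460,230),(0,0,150),(180,70,255),2)
print('housing white');comp(im,P,(300,195,375,265),(0,0,150),(180,60,255),4)
print('housing yellow');comp(im,P,(300,195,375,265),(22,120,100),(35,255,255),2)
print('housing red');comp(im,P,(300,195,375,265),(0,150,100),(4,255,255),1);comp(im,P,(300,195,375,265),(172,150,100),(180,255,255),1)
print('brass');comp(im,P,(300,195,375,265),(8,120,60),(22,255,255),4)
a=cv2.resize(im['pixels'][195:265,300:375],None,fx=8,fy=8,interpolation=cv2.INTER_CUBIC)
cv2.imwrite('pics/hous.png',a[:,:,::-1])
a=cv2.resize(im['pixels'][215:300,370:465],None,fx=7,fy=7,interpolation=cv2.INTER_CUBIC)
cv2.imwrite('pics/caps.png',a[:,:,::-1])
E
```

```text
bench z top/side 0.0009217697500333855 -0.0006275073135167397
blue tops, top
[173, 210, 11, 11, 96] [178.  214.9] cloud mean [0.5841 0.3096 0.0857] z [0.083 0.086 0.089]
[192, 240, 11, 11, 97] [197.1 244.7] cloud mean [0.5207 0.2685 0.0859] z [0.083 0.086 0.088]
blue tops, side
[260, 302, 11, 12, 106] [264.9 307.8] cloud mean [0.5825 0.3123 0.0837] z [0.081 0.085 0.087]
[296, 302, 11, 12, 106] [301.1 307.9] cloud mean [0.5166 0.2739 0.0908] z [0.08  0.085 0.087]
orange top
[416, 225, 18, 19, 233] [424.9 234.1] cloud mean [ 0.5381 -0.2166  0.065 ] z [0.047 0.054 0.079]
[410, 234, 3, 4, 9] [410.9 235.7] cloud mean [ 0.5364 -0.1761  0.1111] z [0.005 0.007 0.573]
[435, 260, 4, 4, 14] [436.5 261.5] cloud mean [ 0.4747 -0.2557  0.0096] z [0.006 0.008 0.017]
[427, 265, 16, 24, 238] [434.1 275.8] cloud mean [ 0.4492 -0.2337  0.0658] z [0.01  0.07  0.074]
[441, 272, 13, 16, 147] [447.3 279.3] cloud mean [ 0.4478 -0.2464  0.1152] z [0.07  0.102 0.106]
white top
[434, 231, 4, 5, 16] [435.7 232.9] cloud mean [ 0.5405 -0.2391  0.0679] z [-0.     0.078  0.08 ]
[421, 234, 3, 4, 11] [421.9 235.6] cl
[... 2146 characters left out ...]
z [0.054 0.056 0.059]
housing yellow
[345, 211, 4, 5, 12] [346.5 213. ] cloud mean [ 0.5855 -0.0494  0.0561] z [0.054 0.056 0.058]
[330, 242, 3, 5, 8] [331.1 244. ] cloud mean [ 0.5184 -0.015   0.056 ] z [0.054 0.056 0.058]
housing red
[352, 220, 4, 2, 5] [353.4 220.4] cloud mean [ 0.5692 -0.0641  0.0567] z [0.055 0.056 0.059]
[322, 236, 4, 3, 5] [323.2 236.8] cloud mean [0.5342 0.0021 0.0568] z [0.055 0.057 0.058]
[355, 219, 1, 1, 1] [355. 219.] cloud mean [ 0.5723 -0.0677  0.056 ] z [0.056 0.056 0.056]
brass
[360, 221, 9, 8, 53] [364.1 224.9] cloud mean [ 0.5593 -0.0902  0.0303] z [0.027 0.031 0.033]
[309, 229, 9, 8, 60] [312.8 232.4] cloud mean [0.5437 0.0251 0.0298] z [0.026 0.03  0.033]
```

View pics/hous.png

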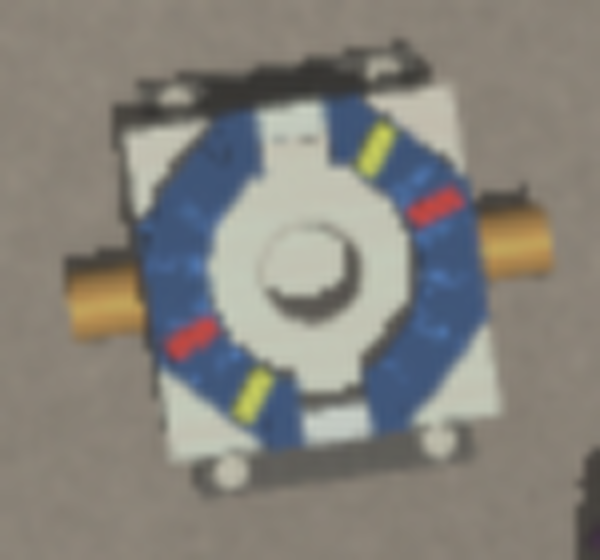

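View pics/caps.png

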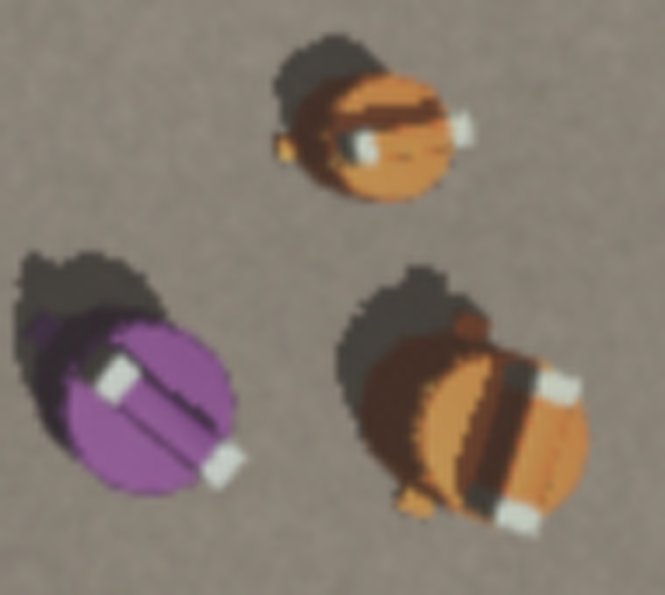

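The crops confirm the choices. The large orange cap at (441,277) has its wing's white ends at (449,270) and (444,289). The nearer cartridge is at (197,245). In the housing crop, the yellow and red marks lie clockwise from the top notch.

```bash
cat >> h.py <<'E'
def need(target, yaw_deg=None, s=None):
    """shift rows needed from measured TCP to target, in tool units; jaw yaw (deg, mod 180)"""
    s=s or telemetry.get_state(); M=rot(s['tool_rot']); d=np.array(target)-np.array(s['position'])
    o=(M.T@d)/0.04; jy=np.degrees(np.arctan2(M[1,2],M[0,2]))
    t=None
    if yaw_deg is not None: t=-(((yaw_deg-jy)+90)%180-90)/5
    print('pos',np.round(s['position'],4),'jaw yaw',round(jy,2),'-> x %.3f y %.3f z %.3f twist %s'%(*o,t),'t',round(s['time'],2),'down',M[:,0].round(3))
def st():
    s=telemetry.get_state(); M=rot(s['tool_rot']); print('t %.2f'%s['time'],'pos',np.round(s['position'],4),'yaw',np.degrees(np.arctan2(M[1,2],M[0,2])).round(2),'F',np.round(s['ft_force'],2),'T',np.round(s['torque'],3),'w',round(s['grip_width'],3),'q',np.round(s['joint_positions'],2)); return s
E
python3 - <<'E'
from h import *
im=dict(np.load('pics/top0.npz')); sd=dict(np.load('pics/side0.npz'))
for n,u,v in (('other',178,214.9),('cart',197.1,244.7)): 
    p=onplane(im,u,v,.085);print(n,p.round(4),np.hypot(*p[:2]).round(3))
print('cart side',onplane(sd,301.1,307.9,.0835).round(4))
e1=onplane(im,449.4,269.9,.102);e2=onplane(im,443.6,288.8,.102)
print('cap',e1,e2,(e1+e2)/2,np.hypot(*(e1-e2)[:2]),np.degrees(np.arctan2(*(e1-e2)[1::-1])))
e1=onplane(sd,429.2,165.8,.102);e2=onplane(sd,440,174.5,.102)
print('cap side',e1,e2,(e1+e2)/2,np.hypot(*(e1-e2)[:2]),np.degrees(np.arctan2(*(e1-e2)[1::-1])))
y1,y2=onplane(im,346.5,213,.055),onplane(im,331.1,244,.055); r1,r2=onplane(im,353.4,220.3,.055),onplane(im,323.2,236.8,.055)
for a,b,o in((y1,y2,35),(r1,r2,70)): print('hous',(a+b)/2,np.hypot(*(a-b)[:2])/2,np.degrees(np.arctan2(*(a-b)[1::-1]))+o)
need([.52,.269,.15],None)
E
```

```text
other [0.584  0.3099 0.085 ] 0.661
cart [0.5207 0.2688 0.085 ] 0.586
cart side [0.519  0.2709 0.0835]
cap [ 0.4652349  -0.25524131  0.102     ] [ 0.42703421 -0.24228761  0.102     ] [ 0.44613455 -0.24876446  0.102     ] 0.0403372123930136 -18.731580153098793
cap side [ 0.46532776 -0.25622469  0.102     ] [ 0.42789384 -0.24142393  0.102     ] [ 0.4466108  -0.24882431  0.102     ] 0.040253701843086236 -21.573026611044995
hous [ 0.55198241 -0.03221327  0.055     ] 0.037758323577879935 7.8340463663807185
hous [ 0.55182757 -0.03111307  0.055     ] 0.037572889205853596 8.02071714902813
pos [0.1694 0.6271 0.2217] jaw yaw 74.89 -> x 1.803 y -10.795 z -6.355 twist None t 0.15 down [-0.    -0.001 -1.   ]
```

```bash
python3 -m creep '[{"fingers":0.7,"x":0.3,"y":-0.9,"z":-0.5,"twist":0},{"fingers":0.7,"x":0.5,"y":-1.8,"z":-1.0,"twist":0},{"fingers":0.7,"x":0.8,"y":-2.7,"z":-1.55,"twist":0},{"fingers":0.7,"x":0.9,"y":-3.5,"z":-2.1,"twist":0},{"fingers":0.7,"x":1.0,"y":-4.4,"z":-2.6,"twist":0},{"fingers":0.7,"x":1.2,"y":-5.3,"z":-3.1,"twist":0},{"fingers":0.7,"x":1.3,"y":-6.2,"z":-3.6,"twist":0},{"fingers":0.7,"x":1.4,"y":-7.1,"z":-4.2,"twist":0},{"fingers":0.7,"x":1.5,"y":-8.0,"z":-4.7,"twist":0},{"fingers":0.7,"x":1.6,"y":-8.9,"z":-5.2,"twist":0},{"fingers":0.7,"x":1.7,"y":-9.7,"z":-5.7,"twist":0},{"fingers":0.7,"x":1.8,"y":-10.4,"z":-6.1,"twist":0},{"fingers":0.7,"x":1.8,"y":-10.8,"z":-6.35,"twist":0},{"fingers":0.7,"x":1.8,"y":-10.8,"z":-6.35,"twist":0},{"fingers":0.7,"x":1.8,"y":-10.8,"z":-6.35,"twist":0},{"fingers":0.7,"x":1.8,"y":-10.8,"z":-6.35,"twist":0}]'
python3 - <<'E'
from h import *
st(); im=grab('wrist','w1.png'); np.savez('pics/w1.npz',**im); print(im['xyz'],rot(im['attitude']).round(3))
im=grab('top','t1.png'); np.savez('pics/t1.npz',**im)
E
```

```text
time: 1.48
position: [0.5194, 0.2708, 0.1503]
tool_rot: [-1.013, 1.322, 1.015]
ft_force: [0.0, 0.3, -0.7]
grip_width: 0.697
t 1.48 pos [0.5194 0.2708 0.1503] yaw 74.95 F [ 0.04  0.29 -0.71] T [0.035 0.067 0.021] w 0.697 q [-0.73  0.23  0.23  1.72 -0.06  1.2   0.83]
[0.45445263 0.28904894 0.31211514] [[ 0.259 -0.935 -0.242]
 [ 0.966  0.251  0.063]
 [ 0.002 -0.25   0.968]]
```

View pics/w1.png

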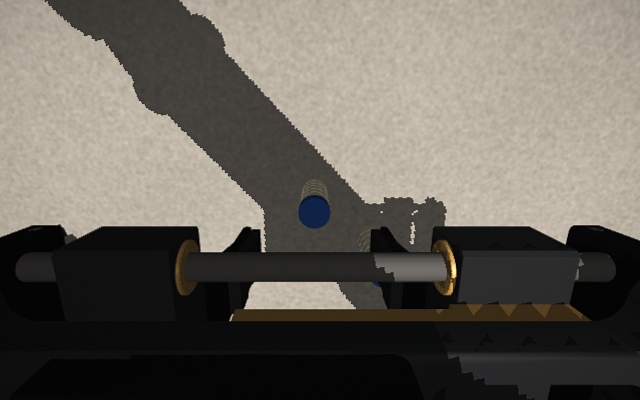

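View pics/t1.png

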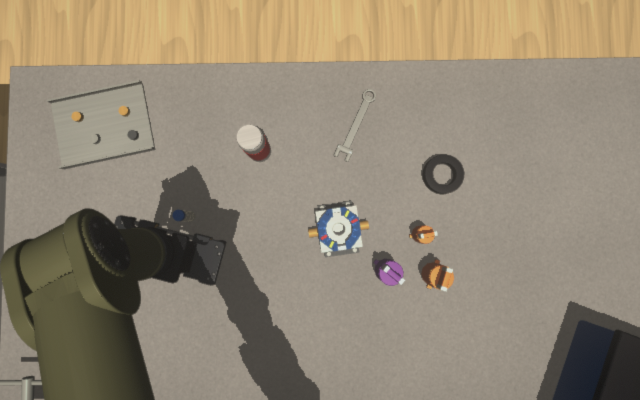

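The wrist view shows the cartridge's blue top at (314,212), centred between the fingers at columns 250 and 380.

```bash
python3 - <<'E'
from h import *
im=dict(np.load('pics/w1.npz')); hsv=cv2.cvtColor(im['pixels'],cv2.COLOR_RGB2HSV)
m=cv2.inRange(hsv,(100,100,40),(130,255,255)); n,l,s,c=cv2.connectedComponentsWithStats(m)
for i in range(1,n):
    if s[i,4]>50: print(s[i],c[i],onplane(im,*c[i],.085),onplane(im,s[i,0],c[i][1],.085)-onplane(im,s[i,0]+s[i,2],c[i][1],.085))
need([.520,.2695,.05])
E
```

```text
[299 195  31  34 834] [313.91846523 211.42565947] [0.51998409 0.27104408 0.085     ] [-0.0061106  -0.02275273  0.        ]
pos [0.5191 0.2714 0.1505] jaw yaw 75.05 -> x 2.512 y -0.035 z -0.042 twist None t 1.58 down [-0.001  0.001 -1.   ]
```

```bash
python3 -m creep '[{"fingers":0.7,"x":0.8,"y":-0.02,"z":0,"twist":0},{"fingers":0.7,"x":1.6,"y":-0.02,"z":0,"twist":0},{"fingers":0.7,"x":2.2,"y":-0.02,"z":0,"twist":0},{"fingers":0.7,"x":2.5,"y":-0.02,"z":0,"twist":0},{"fingers":0.7,"x":2.5,"y":-0.02,"z":0,"twist":0},{"fingers":0.2,"x":2.5,"y":-0.02,"z":0,"twist":0},{"fingers":0.2,"x":2.5,"y":-0.02,"z":0,"twist":0},{"fingers":0.2,"x":2.5,"y":-0.02,"z":0,"twist":0},{"fingers":0.2,"x":2.5,"y":-0.02,"z":0,"twist":0},{"fingers":0.2,"x":2.5,"y":-0.02,"z":0,"twist":0},{"fingers":0.2,"x":2.5,"y":-0.02,"z":0,"twist":0}]' 15
python3 - <<'E'
from h import *
st(); need([.5519,-.0317,.17])
E
```

```text
time: 2.5
position: [0.5215, 0.2697, 0.0513]
tool_rot: [-1.012, 1.321, 1.012]
ft_force: [0.9, 0.2, 0.6]
grip_width: 0.33
t 2.50 pos [0.5215 0.2697 0.0513] yaw 74.88 F [0.87 0.16 0.65] T [-0.002 -0.012 -0.02 ] w 0.33 q [-0.71  0.33  0.23  1.81 -0.09  1.01  0.85]
pos [0.5215 0.2697 0.0513] jaw yaw 74.88 -> x -2.972 y -2.700 z -7.073 twist None t 2.5 down [ 0.001  0.001 -1.   ]
```

```bash
python3 -m creep '[{"fingers":0.1,"x":0,"y":0,"z":0,"twist":0},{"fingers":0.1,"x":0,"y":0,"z":0,"twist":0},{"fingers":0.1,"x":0,"y":0,"z":0,"twist":0},{"fingers":0.1,"x":-0.5,"y":0,"z":0,"twist":0},{"fingers":0.1,"x":-1.2,"y":0,"z":0,"twist":0},{"fingers":0.1,"x":-2.0,"y":0,"z":-0.1,"twist":0},{"fingers":0.1,"x":-2.6,"y":-0.1,"z":-0.4,"twist":0},{"fingers":0.1,"x":-3,"y":-0.4,"z":-1.1,"twist":0},{"fingers":0.1,"x":-3,"y":-0.7,"z":-2.0,"twist":0},{"fingers":0.1,"x":-3,"y":-1.1,"z":-2.9,"twist":0},{"fingers":0.1,"x":-3,"y":-1.45,"z":-3.8,"twist":0},{"fingers":0.1,"x":-3,"y":-1.8,"z":-4.7,"twist":0},{"fingers":0.1,"x":-3,"y":-2.1,"z":-5.6,"twist":0},{"fingers":0.1,"x":-3,"y":-2.4,"z":-6.3,"twist":0},{"fingers":0.1,"x":-3,"y":-2.6,"z":-6.8,"twist":0},{"fingers":0.1,"x":-3,"y":-2.7,"z":-7.05,"twist":0},{"fingers":0.1,"x":-3,"y":-2.7,"z":-7.05,"twist":0},{"fingers":0.1,"x":-3,"y":-2.7,"z":-7.05,"twist":0},{"fingers":0.1,"x":-3,"y":-2.7,"z":-7.05,"twist":0}]' 20
python3 - <<'E'
from h import *
st()
for n in ('wrist','side'):
    im=grab(n,n+'2.png'); np.savez('pics/%s2.npz'%n,**im)
a=cv2.resize(im['pixels'][120:280,270:450],None,fx=4,fy=3.5,interpolation=cv2.INTER_CUBIC)
cv2.imwrite('pics/side2c.png',a[:,:,::-1])
E
```

```text
time: 4.08
position: [0.5517, -0.0284, 0.1702]
tool_rot: [-1.014, 1.321, 1.016]
ft_force: [-1.0, -0.0, -0.1]
grip_width: 0.269
t 4.08 pos [ 0.5517 -0.0284  0.1702] yaw 75.05 F [-1.04 -0.01 -0.09] T [-0.011 -0.022 -0.003] w 0.269 q [-0.4   0.15  0.45  1.78 -0.07  1.23  1.37]
```

View pics/wrist2.png

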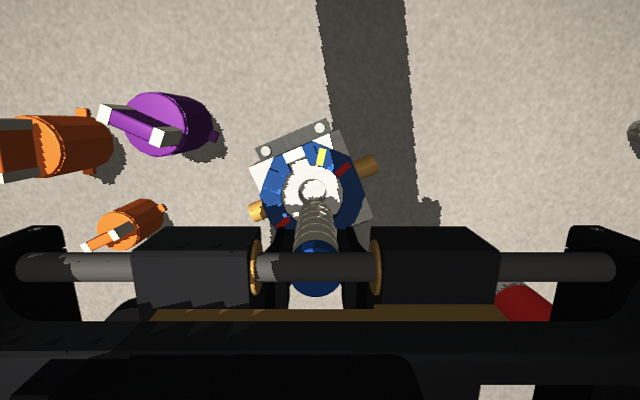

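View pics/side2c.png

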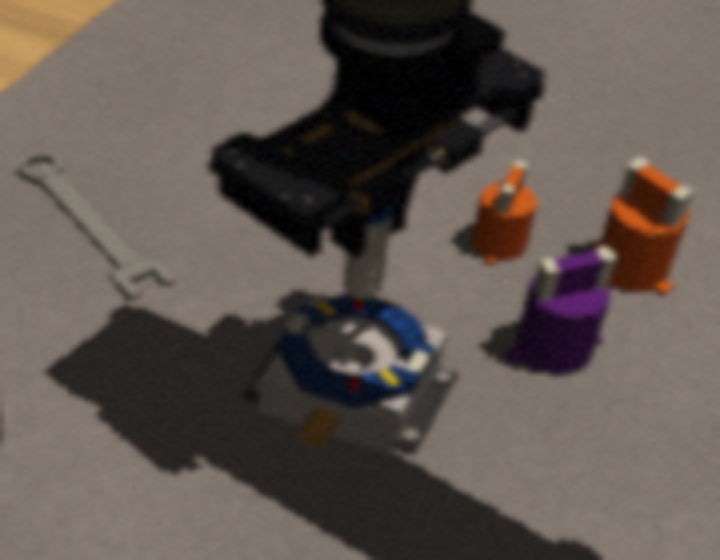

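The wrist view shows the cartridge held at (316,268), hanging upright. The housing collar is around (312,190) with its yellow mark at (321,157). The side crop also shows it vertical above the collar.

```bash
python3 - <<'E'
from h import *
im=dict(np.load('pics/wrist2.npz')); hsv=cv2.cvtColor(im['pixels'],cv2.COLOR_RGB2HSV)
def comp(lo,hi,box,z,a=8):
    u0,v0,u1,v1=box; m=cv2.inRange(hsv,lo,hi);k=np.zeros_like(m);k[v0:v1,u0:u1]=m[v0:v1,u0:u1]
    n,l,s,c=cv2.connectedComponentsWithStats(k)
    for i in range(1,n):
        if s[i,4]>=a: print(s[i],c[i].round(1),onplane(im,*c[i],z).round(4))
print('yellow');comp((22,120,100),(35,255,255),(230,110,400,250),.055)
print('red');comp((0,150,60),(6,255,255),(230,110,400,250),.055);comp((172,150,60),(180,255,255),(230,110,400,250),.055)
print('blue');comp((100,100,30),(130,255,255),(230,110,400,300),.055,40)
print(np.array(telemetry.get_state()['position']).round(4),im['xyz'])
a=cv2.resize(im['pixels'][110:300,230:400],None,fx=4,fy=3.1,interpolation=cv2.INTER_CUBIC)
cv2.imwrite('pics/w2c.png',a[:,:,::-1])
P=cloud(im); q=P[235:246,305:330]; print('front face of cartridge z-depth',q[:, 12].round(4))
E
```

```text
yellow
[316 148  10  18 106] [320.7 156.4] [ 0.5191 -0.0131  0.055 ]
[249 207  12  10  69] [254.7 211.3] [ 0.5525 -0.085   0.055 ]
red
[335 162  16  15  92] [342.6 168.9] [0.535 0.003 0.055]
[276 217  14  11  62] [282.9 222.1] [ 0.5694 -0.0627  0.055 ]
[337 163   8   8   8] [340.5 166.5] [0.5324 0.0018 0.055 ]
[284 216   7   8  10] [287.3 219.1] [ 0.5676 -0.0579  0.055 ]
[275 219   8   9   9] [278.2 223. ] [ 0.5691 -0.0672  0.055 ]
blue
[ 302  141   63   88 1821] [340. 183.] [ 0.5469 -0.0022  0.055 ]
[ 260  154   37   79 1363] [275.8 192.1] [ 0.54   -0.0608  0.055 ]
[294 240  43  13 383] [315.2 246.7] [ 0.601  -0.0399  0.055 ]
[291 282  50  15 528] [315.4 287.7] [ 0.6432 -0.0509  0.055 ]
[ 0.5518 -0.0285  0.1704] [ 0.48667496 -0.01033183  0.33203325]
front face of cartridge z-depth [[ 0.5406 -0.0233  0.1875]
 [ 0.541  -0.0234  0.1877]
 [ 0.5406 -0.0233  0.1902]
 [ 0.5404 -0.0233  0.1919]
 [ 0.5408 -0.0234  0.1921]
 [ 0.5404 -0.0233  0.1945]
 [ 0.5402 -0.0233  0.1963]
 [ 0.5404 -0.0233  0.197 ]
 [ 0.54   -0.0233  0.1991]
 [ 0.5399 -0.0232  0.2006]
 [ 0.5403 -0.0233  0.2008]]
```

View pics/w2c.png

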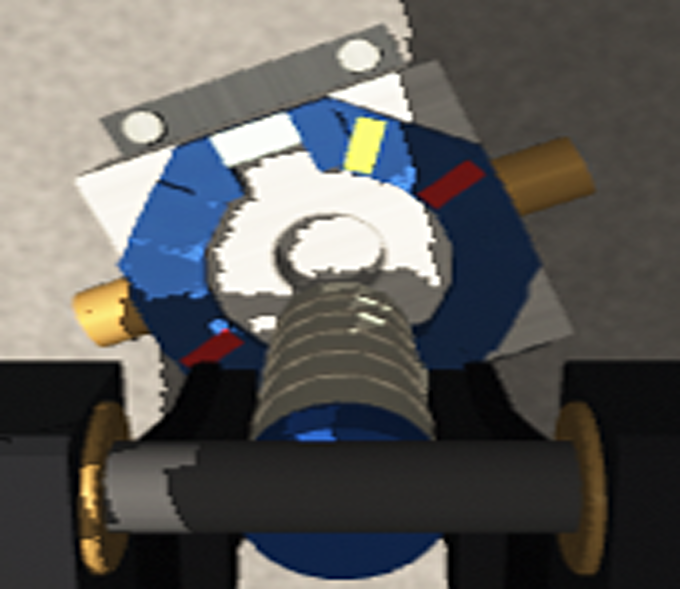

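```bash
cat >> h.py <<'E'
from scipy.optimize import least_squares
def cyl(P,box,z0,z1,r,g):
    u0,v0,u1,v1=box; q=P[v0:v1,u0:u1].reshape(-1,3); q=q[(q[:,2]>z0)&(q[:,2]<z1)&(np.hypot(q[:,0]-g[0],q[:,1]-g[1])<r*1.3)]
    f=least_squares(lambda c:np.hypot(q[:,0]-c[0],q[:,1]-c[1])-r,g,loss='soft_l1',f_scale=.001); return f.x,len(q),np.abs(f.fun).mean()
E
python3 - <<'E'
from h import *
im=dict(np.load('pics/wrist2.npz')); P=cloud(im)
for a,b in ((.125,.15),(.15,.175),(.175,.2)): print(cyl(P,(280,170,350,255),a,b,.012,[.5518,-.0285]))
sd=dict(np.load('pics/side2.npz')); print('side',cyl(cloud(sd),(340,170,380,210),.12,.17,.012,[.5518,-.0285]))
need([.552,-.0318,.10])
E
```

```text
(array([ 0.55183672, -0.02698649]), 360, np.float64(0.00021630837281101366))
(array([ 0.55179729, -0.02712356]), 561, np.float64(0.0003511206464452334))
(array([ 0.5515852 , -0.02743704]), 863, np.float64(0.0006617058658266392))
side (array([ 0.54974572, -0.02812797]), 124, np.float64(0.0008323016048485517))
pos [ 0.5518 -0.0285  0.1704] jaw yaw 75.09 -> x 1.759 y -0.027 z -0.080 twist None t 4.18 down [-0.     0.001 -1.   ]
```

```bash
python3 -m creep '[{"fingers":0.1,"x":0,"y":-0.03,"z":-0.08,"twist":0},{"fingers":0.1,"x":0.5,"y":-0.03,"z":-0.08,"twist":0},{"fingers":0.1,"x":1.0,"y":-0.03,"z":-0.08,"twist":0},{"fingers":0.1,"x":1.5,"y":-0.03,"z":-0.08,"twist":0},{"fingers":0.1,"x":1.75,"y":-0.03,"z":-0.08,"twist":0},{"fingers":0.1,"x":1.75,"y":-0.03,"z":-0.08,"twist":0},{"fingers":0.1,"x":1.85,"y":-0.03,"z":-0.08,"twist":0},{"fingers":0.1,"x":1.95,"y":-0.03,"z":-0.08,"twist":0},{"fingers":0.1,"x":2.05,"y":-0.03,"z":-0.08,"twist":0},{"fingers":0.1,"x":2.15,"y":-0.03,"z":-0.08,"twist":0},{"fingers":0.1,"x":2.15,"y":-0.03,"z":-0.08,"twist":0}]'
python3 - <<'E'
from h import *
st()
E
```

```text
time: 5.1
position: [0.5559, -0.034, 0.0891]
tool_rot: [-1.015, 1.315, 1.009]
ft_force: [-3.1, 1.1, 16.7]
grip_width: 0.269
t 5.10 pos [ 0.5559 -0.034   0.0891] yaw 74.91 F [-3.15  1.12 16.7 ] T [ 0.183  0.567 -0.052] w 0.269 q [-0.38  0.24  0.45  1.86 -0.12  1.06  1.42]
```

```bash
python3 -m creep '[{"fingers":0.1,"x":-0.2,"y":0,"z":0,"twist":0},{"fingers":0.1,"x":-0.4,"y":0,"z":0,"twist":0},{"fingers":0.1,"x":-0.4,"y":0,"z":0,"twist":0},{"fingers":0.1,"x":-0.4,"y":0,"z":0,"twist":0},{"fingers":0.1,"x":-0.4,"y":0,"z":0,"twist":0}]'
python3 - <<'E'
from h import *
st(); im=grab('wrist','w3.png'); np.savez('pics/w3.npz',**im); st()
P=cloud(im)
for a,b in ((.055,.075),(.075,.1),(.1,.12)): print(cyl(P,(280,170,350,255),a,b,.012,[.5518,-.030]))
a=cv2.resize(im['pixels'][110:300,230:400],None,fx=4,fy=3.1,interpolation=cv2.INTER_CUBIC)
cv2.imwrite('pics/w3c.png',a[:,:,::-1])
sd=grab('side'); np.savez('pics/side3.npz',**sd)
a=cv2.resize(sd['pixels'][160:260,310:420],None,fx=6,fy=5.5,interpolation=cv2.INTER_CUBIC)
cv2.imwrite('pics/side3c.png',a[:,:,::-1])
E
```

```text
time: 5.52
position: [0.5519, -0.0343, 0.1002]
tool_rot: [-1.012, 1.323, 1.013]
ft_force: [-0.5, -0.3, 0.1]
grip_width: 0.269
t 5.52 pos [ 0.5519 -0.0343  0.1002] yaw 74.88 F [-0.47 -0.31  0.1 ] T [0.028 0.018 0.004] w 0.269 q [-0.38  0.22  0.45  1.86 -0.11  1.09  1.41]
t 5.57 pos [ 0.5517 -0.0343  0.1   ] yaw 74.88 F [ 0.67  0.05 -1.52] T [-0.034 -0.001  0.014] w 0.268 q [-0.38  0.22  0.45  1.86 -0.11  1.09  1.41]
(array([ 0.55013605, -0.03301387]), 264, np.float64(0.00022180910066125248))
(array([ 0.55079483, -0.03292323]), 517, np.float64(0.000286919283029061))
(array([ 0.55147563, -0.03212535]), 810, np.float64(0.0009553159954816875))
```

View pics/w3c.png

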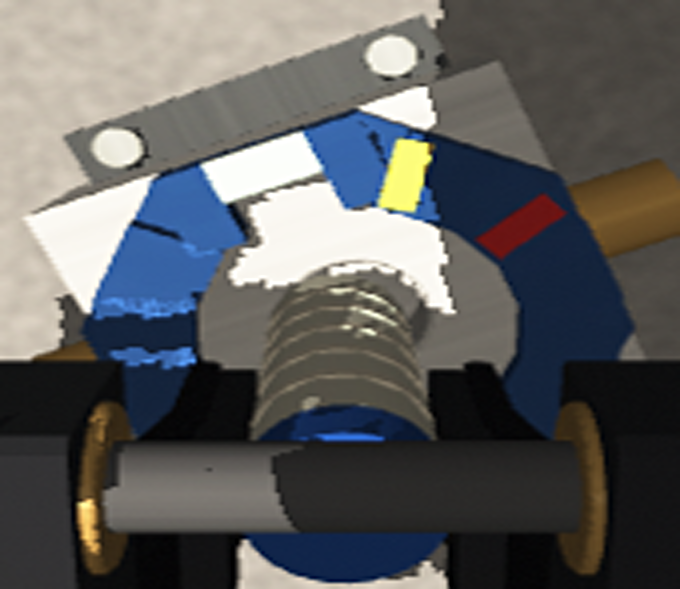

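View pics/side3c.png

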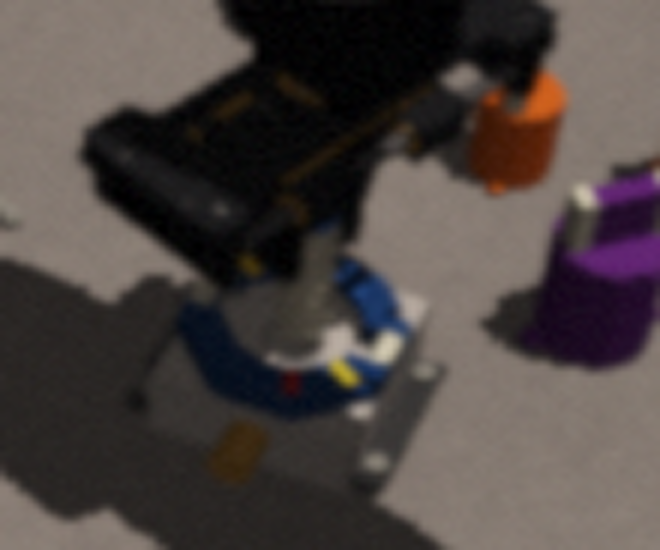

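```bash
cat > hw.py <<'E'
from h import *
def marks(im,box=(200,90,440,250)):
    hsv=cv2.cvtColor(im['pixels'],cv2.COLOR_RGB2HSV); u0,v0,u1,v1=box
    for nm,rng,off in (('Y',[((22,120,100),(35,255,255))],35),('R',[((0,150,50),(6,255,255)),((172,150,50),(180,255,255))],70)):
        m=sum(cv2.inRange(hsv,*r) for r in rng); k=np.zeros_like(m);k[v0:v1,u0:u1]=m[v0:v1,u0:u1]
        n,l,s,c=cv2.connectedComponentsWithStats(k)
        for i in range(1,n):
            if s[i,4]>=40:
                p=onplane(im,*c[i],.055)
                for sg in (1,-1):
                    a=np.radians(7.8-off); cc=p-sg*.0375*np.array([np.cos(a),np.sin(a),0])
                    if np.hypot(cc[0]-.552,cc[1]+.031)<.02: print(nm,s[i].tolist(),p.round(4),'-> centre',cc[:2].round(4))
E
python3 - <<'E'
from hw import *
for f in ('wrist2','w3'): print(f); marks(dict(np.load('pics/%s.npz'%f)))
need([.552,-.0318,.10])
E
```

```text
wrist2
Y [316, 148, 10, 18, 106] [ 0.5191 -0.0131  0.055 ] -> centre [ 0.5525 -0.0302]
R [335, 162, 16, 15, 113] [0.535 0.003 0.055] -> centre [ 0.5525 -0.0302]
R [275, 216, 16, 12, 87] [ 0.5694 -0.0628  0.055 ] -> centre [ 0.5519 -0.0296]
w3
Y [325, 155, 13, 23, 199] [ 0.5192 -0.0133  0.055 ] -> centre [ 0.5525 -0.0304]
R [349, 173, 22, 20, 199] [0.5349 0.0028 0.055 ] -> centre [ 0.5524 -0.0304]
pos [ 0.5517 -0.0343  0.1   ] jaw yaw 74.89 -> x -0.001 y 0.009 z 0.063 twist None t 5.62 down [-0.001 -0.    -1.   ]
```

```bash
python3 -m creep '[{"fingers":0.1,"x":0,"y":-0.04,"z":0.08,"twist":0},{"fingers":0.1,"x":0,"y":-0.04,"z":0.08,"twist":0},{"fingers":0.1,"x":0,"y":-0.04,"z":0.08,"twist":0},{"fingers":0.1,"x":0,"y":-0.04,"z":0.08,"twist":0},{"fingers":0.1,"x":0,"y":-0.04,"z":0.08,"twist":0},{"fingers":0.1,"x":0,"y":-0.04,"z":0.08,"twist":0}]'
python3 - <<'E'
from hw import *
st(); im=grab('wrist','w4.png'); P=cloud(im); st(); marks(im)
for a,b in ((.052,.065),(.065,.08),(.08,.095)): print(cyl(P,(280,150,350,255),a,b,.012,[.5518,-.030]))
E
```

```text
time: 6.12
position: [0.5546, -0.0317, 0.1006]
tool_rot: [-1.013, 1.322, 1.013]
ft_force: [-0.2, 0.4, -0.8]
grip_width: 0.267
t 6.12 pos [ 0.5546 -0.0317  0.1006] yaw 74.88 F [-0.21  0.36 -0.76] T [ 0.013 -0.032  0.019] w 0.267 q [-0.39  0.22  0.45  1.85 -0.11  1.09  1.41]
t 6.17 pos [ 0.5545 -0.0317  0.1005] yaw 74.88 F [ 0.24  0.27 -1.04] T [-0.019  0.008  0.003] w 0.276 q [-0.39  0.22  0.45  1.85 -0.11  1.09  1.41]
Y [320, 152, 13, 23, 200] [ 0.5192 -0.0133  0.055 ] -> centre [ 0.5525 -0.0304]
R [345, 170, 22, 20, 201] [0.5349 0.0028 0.055 ] -> centre [ 0.5524 -0.0304]
(array([ 0.55260373, -0.03049663]), 150, np.float64(0.00014876569200623487))
(array([ 0.55298481, -0.0303918 ]), 266, np.float64(0.0002252996897283582))
(array([ 0.55350888, -0.03034177]), 308, np.float64(0.00023961374467788225))
```

```bash
python3 -m creep '[{"fingers":0.1,"x":0.15,"y":0,"z":0,"twist":0},{"fingers":0.1,"x":0.25,"y":0,"z":0,"twist":0},{"fingers":0.1,"x":0.35,"y":0.0,"z":0,"twist":0},{"fingers":0.1,"x":0.45,"y":0.01,"z":0,"twist":0},{"fingers":0.1,"x":0.5,"y":0.01,"z":0,"twist":0},{"fingers":0.1,"x":0.5,"y":0.01,"z":0,"twist":0}]'
python3 - <<'E'
from h import *
st()
E
```

```text
time: 6.67
position: [0.5536, -0.0316, 0.0798]
tool_rot: [-1.012, 1.324, 1.013]
ft_force: [0.2, -0.6, -0.5]
grip_width: 0.272
t 6.67 pos [ 0.5536 -0.0316  0.0798] yaw 74.89 F [ 0.19 -0.63 -0.53] T [-0.022  0.004 -0.004] w 0.272 q [-0.38  0.25  0.44  1.87 -0.12  1.05  1.42]
```

```bash
python3 -m creep '[{"fingers":0.1,"x":0.1,"y":0,"z":0,"twist":0},{"fingers":0.1,"x":0.2,"y":0,"z":0,"twist":0},{"fingers":0.1,"x":0.28,"y":0.0,"z":0,"twist":0},{"fingers":0.1,"x":0.33,"y":0.01,"z":0,"twist":0},{"fingers":0.1,"x":0.33,"y":0.01,"z":0,"twist":0}]'
python3 - <<'E'
from h import *
st()
E
```

```text
time: 7.08
position: [0.5533, -0.0314, 0.0667]
tool_rot: [-1.012, 1.323, 1.013]
ft_force: [0.2, 0.1, -0.1]
grip_width: 0.268
t 7.08 pos [ 0.5533 -0.0314  0.0667] yaw 74.89 F [ 0.18  0.09 -0.06] T [ 0.014  0.    -0.007] w 0.268 q [-0.38  0.26  0.44  1.88 -0.13  1.02  1.42]
```

```bash
python3 -m creep '[{"fingers":0.1,"x":0.04,"y":0,"z":0,"twist":0},{"fingers":0.1,"x":0.04,"y":0,"z":0,"twist":0},{"fingers":0.6,"x":0.04,"y":0,"z":0,"twist":0},{"fingers":0.6,"x":0.04,"y":0.0,"z":0,"twist":0},{"fingers":0.6,"x":0.04,"y":0.0,"z":0,"twist":0},{"fingers":0.6,"x":0.04,"y":0.0,"z":0,"twist":0},{"fingers":0.6,"x":-0.4,"y":0.0,"z":0,"twist":0},{"fingers":0.6,"x":-1.2,"y":0.0,"z":0,"twist":0},{"fingers":0.6,"x":-2.1,"y":0.0,"z":0,"twist":0},{"fingers":0.6,"x":-2.8,"y":0.0,"z":0,"twist":0},{"fingers":0.6,"x":-2.8,"y":0.0,"z":0,"twist":0},{"fingers":0.6,"x":-2.8,"y":0.0,"z":0,"twist":0},{"fingers":0.6,"x":-2.8,"y":0.0,"z":0,"twist":0}]'
python3 - <<'E'
from hw import *
st(); im=grab('wrist','w5.png'); P=cloud(im); marks(im); sd=grab('side'); np.savez('pics/w5.npz',**im)
a=cv2.resize(sd['pixels'][160:260,310:420],None,fx=6,fy=5.5,interpolation=cv2.INTER_CUBIC)
cv2.imwrite('pics/side5c.png',a[:,:,::-1])
hsv=cv2.cvtColor(im['pixels'],cv2.COLOR_RGB2HSV); m=cv2.inRange(hsv,(100,100,20),(130,255,255))
n,l,s,c=cv2.connectedComponentsWithStats(m)
for i in range(1,n):
    if s[i,4]>60: print(s[i],c[i],np.percentile(P[l==i][:,2],[10,50,90]).round(4),onplane(im,*c[i],.1).round(4))
for a,b in ((.058,.07),(.07,.085),(.085,.1)): print(cyl(P,(250,110,380,255),a,b,.012,[.5518,-.030]))
need([.4464,-.2488,.15],-18.7+90)
E
```

```text
time: 8.17
position: [0.5534, -0.0313, 0.1788]
tool_rot: [-1.012, 1.323, 1.013]
ft_force: [-0.1, -0.2, -0.1]
grip_width: 0.6
t 8.17 pos [ 0.5534 -0.0313  0.1788] yaw 74.89 F [-0.13 -0.19 -0.09] T [ 0.036  0.024 -0.043] w 0.6 q [-0.4   0.15  0.45  1.77 -0.07  1.24  1.38]
Y [319, 144, 9, 17, 105] [ 0.519  -0.0131  0.055 ] -> centre [ 0.5523 -0.0302]
Y [303, 222, 8, 15, 84] [ 0.5857 -0.0472  0.055 ] -> centre [ 0.5523 -0.0301]
R [337, 158, 16, 15, 109] [0.5348 0.0031 0.055 ] -> centre [ 0.5523 -0.0301]
R [279, 211, 15, 14, 98] [ 0.5697 -0.0632  0.055 ] -> centre [ 0.5522 -0.0301]
[ 264  138  102  103 3537] [314.76562058 189.08510037] [0.053  0.0544 0.0553] [ 0.5402 -0.0267  0.1   ]
[300 187  30  32 748] [314.37967914 201.99465241] [0.0984 0.0997 0.1006] [ 0.5503 -0.0298  0.1   ]
(array([ 0.55181834, -0.0298071 ]), 60, np.float64(0.0001915670484449504))
(array([ 0.55190071, -0.02982309]), 93, np.float64(0.00021284081673881086))
(array([ 0.55137406, -0.02993628]), 526, np.float64(0.0032638482309054035))
pos [ 0.5527 -0.0314  0.1778] jaw yaw 74.88 -> x 0.703 y 1.147 z -5.940 twist 0.7168002335299007 t 8.27 down [-0.003 -0.    -1.   ]
```

View pics/w5.png

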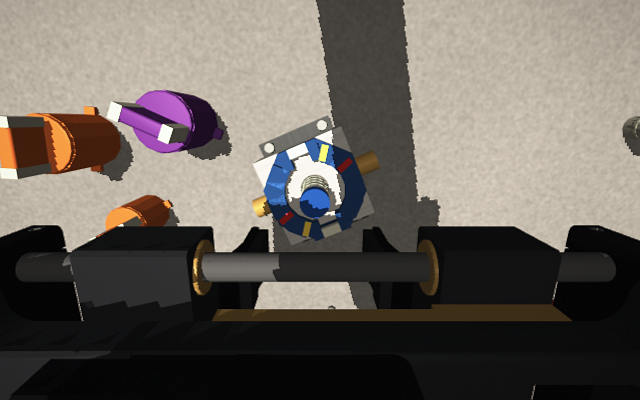

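View pics/side5c.png

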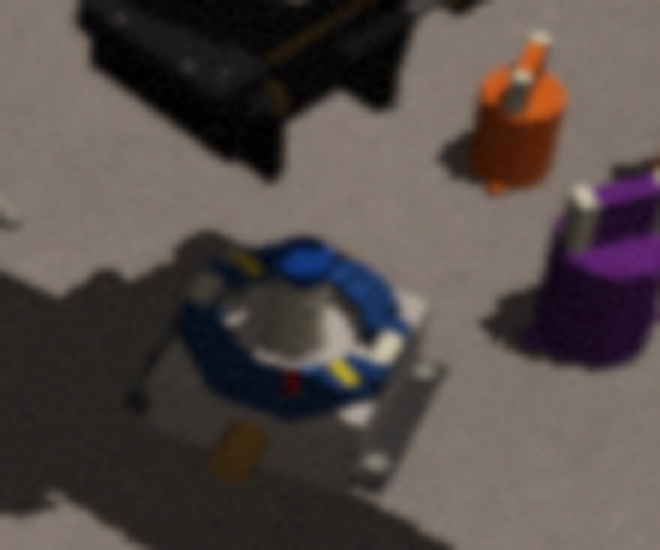

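The cartridge stands in the socket, with its blue top at (314,202) in the wrist view and measured at z = 99.7 mm (100 expected). Now the cap.

```bash
python3 -m creep '[{"fingers":0.6,"x":-0.1,"y":0.1,"z":-0.5,"twist":0},{"fingers":0.6,"x":-0.2,"y":0.2,"z":-1.3,"twist":0.2},{"fingers":0.6,"x":-0.3,"y":0.4,"z":-2.3,"twist":0.7},{"fingers":0.6,"x":-0.3,"y":0.6,"z":-3.3,"twist":0.7},{"fingers":0.6,"x":-0.3,"y":0.8,"z":-4.2,"twist":0.7},{"fingers":0.6,"x":-0.3,"y":1.0,"z":-5.0,"twist":0.7},{"fingers":0.6,"x":-0.3,"y":1.1,"z":-5.6,"twist":0.7},{"fingers":0.6,"x":-0.3,"y":1.15,"z":-5.94,"twist":0.7},{"fingers":0.6,"x":-0.3,"y":1.15,"z":-5.94,"twist":0.7},{"fingers":0.6,"x":-0.3,"y":1.15,"z":-5.94,"twist":0.7},{"fingers":0.6,"x":-0.3,"y":1.15,"z":-5.94,"twist":0.7},{"fingers":0.6,"x":-0.3,"y":1.15,"z":-5.94,"twist":0.7}]'
python3 - <<'E'
from hw import *
st(); im=grab('wrist','w6.png'); np.savez('pics/w6.npz',**im); st()
E
```

```text
time: 9.27
position: [0.4481, -0.247, 0.1908]
tool_rot: [-0.968, 1.345, 0.97]
ft_force: [-0.4, 0.5, -0.6]
grip_width: 0.597
t 9.27 pos [ 0.4481 -0.247   0.1908] yaw 71.55 F [-0.42  0.5  -0.57] T [-0.027  0.015  0.01 ] w 0.597 q [-0.17  0.04  0.65  1.85 -0.02  1.26  1.73]
t 9.32 pos [ 0.4481 -0.2472  0.1909] yaw 71.55 F [-0.01  0.43  0.52] T [-0.046 -0.021 -0.016] w 0.598 q [-0.17  0.04  0.65  1.85 -0.02  1.26  1.73]
```

View pics/w6.png

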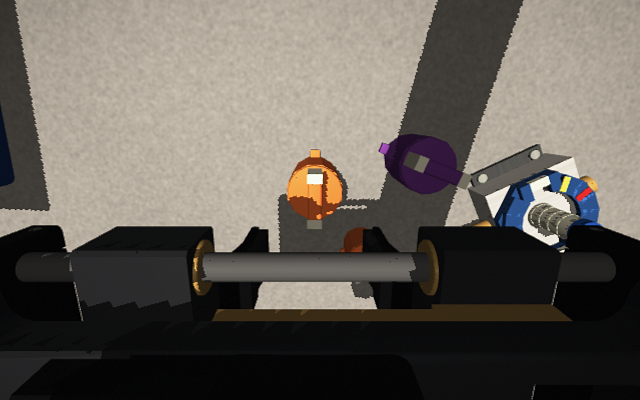

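The wrist view shows the large orange cap's wing running from its white end at (315,178) to its grey end at (315,223), in line with the tool's y axis. Its lug is at (315,153).

```bash
python3 - <<'E'
from hw import *
im=dict(np.load('pics/w6.npz')); P=cloud(im)
q=P[140:245,270:360].reshape(-1,3); q=q[(q[:,2]>.099)&(q[:,2]<.106)&(np.hypot(q[:,0]-.447,q[:,1]+.248)<.04)]
r=cv2.minAreaRect((q[:,:2]*1e4).astype(np.float32)); print('wing top',len(q),np.array(r[0])/1e4,np.array(r[1])/1e4,r[2],'z',np.median(q[:,2]))
q2=P[140:245,270:360].reshape(-1,3); q2=q2[(q2[:,2]>.02)&(q2[:,2]<.064)]
print('body',cyl(P,(270,140,360,245),.02,.064,.026,[.447,-.247]))
need([.4464,-.2488,.077],-18.7+90)
E
```

```text
wing top 784 [ 0.44731523 -0.24551775] [0.01150997 0.04695428] 71.27186584472656 z 0.10166027085198484
body (array([ 0.44711446, -0.24551917]), 233, np.float64(0.0002545857400880456))
pos [ 0.4481 -0.2472  0.1909] jaw yaw 71.55 -> x 2.848 y 0.026 z -0.053 twist 0.04963643414706951 t 9.32 down [-0.001  0.    -1.   ]
```

```bash
python3 -m creep '[{"fingers":0.6,"x":0.8,"y":0.03,"z":0,"twist":0},{"fingers":0.6,"x":1.6,"y":0.03,"z":0,"twist":0},{"fingers":0.6,"x":2.3,"y":0.03,"z":0,"twist":0},{"fingers":0.6,"x":2.75,"y":0.03,"z":0,"twist":0},{"fingers":0.6,"x":2.93,"y":0.03,"z":0,"twist":0},{"fingers":0.6,"x":2.93,"y":0.03,"z":0,"twist":0},{"fingers":0.6,"x":2.93,"y":0.03,"z":0,"twist":0},{"fingers":0.0,"x":2.93,"y":0.03,"z":0,"twist":0},{"fingers":0.0,"x":2.93,"y":0.03,"z":0,"twist":0},{"fingers":0.0,"x":2.93,"y":0.03,"z":0,"twist":0},{"fingers":0.0,"x":2.93,"y":0.03,"z":0,"twist":0},{"fingers":0.0,"x":2.93,"y":0.03,"z":0,"twist":0},{"fingers":0.0,"x":2.93,"y":0.03,"z":0,"twist":0},{"fingers":0.0,"x":2.93,"y":0.03,"z":0,"twist":0}]' 45
python3 - <<'E'
from h import *
st()
E
```

```text
time: 10.48
position: [0.4463, -0.2484, 0.0743]
tool_rot: [-0.967, 1.345, 0.967]
ft_force: [0.1, -0.1, 0.7]
grip_width: 0.157
t 10.48 pos [ 0.4463 -0.2484  0.0743] yaw 71.38 F [ 0.15 -0.08  0.67] T [ 0.117 -0.034  0.006] w 0.157 q [-0.14  0.17  0.65  1.99 -0.12  1.02  1.81]
```

```bash
python3 -m creep '[{"fingers":0.0,"x":0,"y":0,"z":0,"twist":0},{"fingers":0.0,"x":0,"y":0,"z":0,"twist":0},{"fingers":0.0,"x":-0.3,"y":0,"z":0,"twist":0},{"fingers":0.0,"x":-0.8,"y":0,"z":0,"twist":0},{"fingers":0.0,"x":-1.5,"y":0,"z":0,"twist":0},{"fingers":0.0,"x":-2.2,"y":0,"z":0,"twist":0},{"fingers":0.0,"x":-2.9,"y":0,"z":0,"twist":0},{"fingers":0.0,"x":-3.4,"y":0,"z":0,"twist":0},{"fingers":0.0,"x":-3.6,"y":0,"z":0,"twist":0},{"fingers":0.0,"x":-3.6,"y":0,"z":0,"twist":0},{"fingers":0.0,"x":-3.6,"y":0,"z":0,"twist":0}]' 45
python3 - <<'E'
from h import *
st(); im=grab('wrist','w7.png'); need([.5525,-.0318,.22],7.8+90)
E
```

```text
time: 11.4
position: [0.4459, -0.2483, 0.2177]
tool_rot: [-0.966, 1.346, 0.967]
ft_force: [-0.8, -0.2, -1.6]
grip_width: 0.134
t 11.40 pos [ 0.4459 -0.2483  0.2177] yaw 71.38 F [-0.79 -0.25 -1.62] T [ 0.029 -0.043 -0.058] w 0.134 q [-0.18  0.01  0.65  1.82 -0.01  1.31  1.72]
pos [ 0.4455 -0.248   0.2168] jaw yaw 71.39 -> x -0.080 y -0.810 z 5.977 twist -5.282592520396557 t 11.45 down [-0.002  0.001 -1.   ]
```

View pics/w7.png

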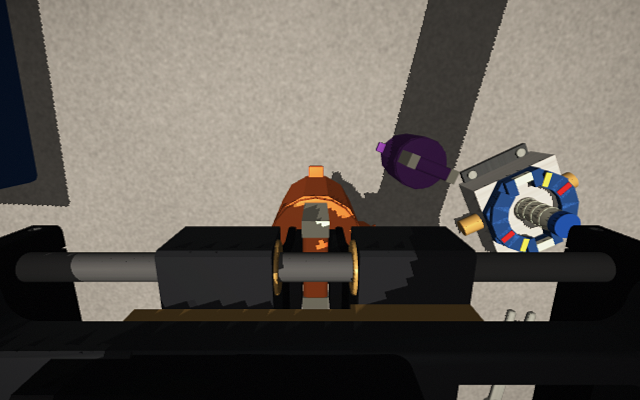

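The cap is held by its wing, with the lug showing at (316,171), and it hangs straight.

```bash
python3 -m creep '[{"fingers":0,"x":0,"y":-0.1,"z":0.4,"twist":0},{"fingers":0,"x":0,"y":-0.2,"z":1.1,"twist":-0.5},{"fingers":0,"x":0,"y":-0.3,"z":1.9,"twist":-1.2},{"fingers":0,"x":0,"y":-0.4,"z":2.7,"twist":-1.9},{"fingers":0,"x":0,"y":-0.5,"z":3.5,"twist":-2.6},{"fingers":0,"x":0,"y":-0.6,"z":4.2,"twist":-3.3},{"fingers":0,"x":0,"y":-0.7,"z":4.9,"twist":-4.0},{"fingers":0,"x":0,"y":-0.75,"z":5.4,"twist":-4.6},{"fingers":0,"x":0,"y":-0.8,"z":5.8,"twist":-5.0},{"fingers":0,"x":0,"y":-0.81,"z":5.97,"twist":-5.28},{"fingers":0,"x":0,"y":-0.81,"z":5.97,"twist":-5.28},{"fingers":0,"x":0,"y":-0.81,"z":5.97,"twist":-5.28},{"fingers":0,"x":0,"y":-0.81,"z":5.97,"twist":-5.28},{"fingers":0,"x":0,"y":-0.81,"z":5.97,"twist":-5.28},{"fingers":0,"x":0,"y":-0.81,"z":5.97,"twist":-5.28}]'
python3 - <<'E'
from hw import *
st(); im=grab('wrist','w8.png'); np.savez('pics/w8.npz',**im); sd=grab('side'); np.savez('pics/s8.npz',**sd); marks(im)
a=cv2.resize(sd['pixels'][120:270,290:440],None,fx=4.4,fy=3.9,interpolation=cv2.INTER_CUBIC)
cv2.imwrite('pics/s8c.png',a[:,:,::-1]); need([.5525,-.0318,.20],7.8+90)
s=telemetry.get_state()['position']
P=cloud(im); zz=s[2]-.0743; print('body',[cyl(P,(250,90,380,250),zz+a,zz+b,.026,[.5525,-.031]) for a,b in((.008,.03),(.03,.05),(.05,.068))])
E
```

```text
time: 12.7
position: [0.5529, -0.0339, 0.2184]
tool_rot: [-1.307, 1.143, 1.307]
ft_force: [-1.0, 0.4, -1.6]
grip_width: 0.133
t 12.70 pos [ 0.5529 -0.0339  0.2184] yaw 97.65 F [-0.98  0.42 -1.6 ] T [-0.037  0.062 -0.025] w 0.133 q [-0.39  0.12  0.44  1.71 -0.05  1.32  1.76]
Y [333, 148, 12, 15, 84] [ 0.519 -0.013  0.055] -> centre [ 0.5524 -0.0301]
R [344, 168, 15, 9, 81] [0.535 0.003 0.055] -> centre [ 0.5525 -0.0302]
R [278, 193, 9, 8, 41] [ 0.5713 -0.0666  0.055 ] -> centre [ 0.5538 -0.0334]
pos [ 0.5531 -0.0333  0.2184] jaw yaw 97.7 -> x 0.459 y 0.009 z 0.039 twist -0.01916250878428798 t 12.8 down [ 0.  0. -1.]
body [(array([ 0.55308782, -0.0324513 ]), 337, np.float64(0.0002513372901483151)), (array([ 0.55310681, -0.0326133 ]), 416, np.float64(0.00025303582818113373)), (array([ 0.55324922, -0.03271706]), 623, np.float64(0.0003012766859909413))]
```

View pics/w8.png

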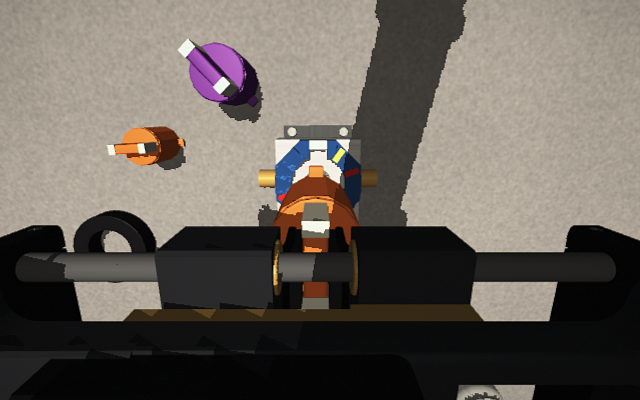

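View pics/s8c.png

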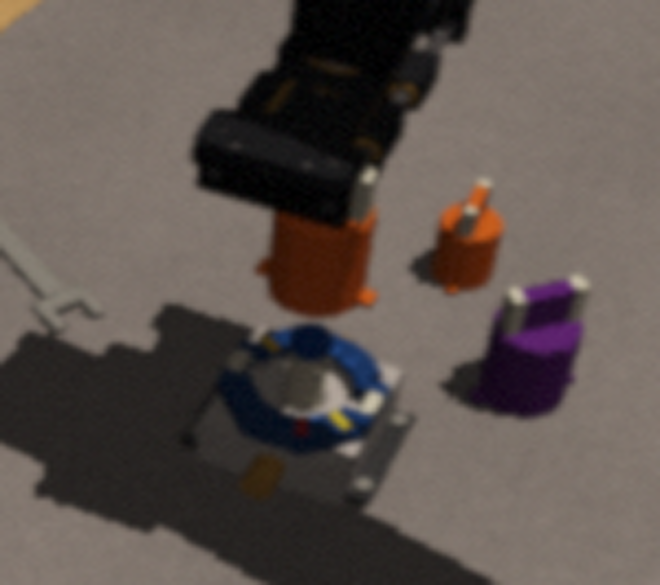

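The wrist view shows the cap over the housing, with its lug at (316,171) facing the notch at (316,147). It needs about 2.4 mm along tool z.

```bash
python3 -m creep '[{"fingers":0,"x":0,"y":0.01,"z":0.06,"twist":0},{"fingers":0,"x":0.2,"y":0.01,"z":0.06,"twist":0},{"fingers":0,"x":0.6,"y":0.01,"z":0.06,"twist":0},{"fingers":0,"x":1.0,"y":0.01,"z":0.06,"twist":0},{"fingers":0,"x":1.4,"y":0.01,"z":0.06,"twist":0},{"fingers":0,"x":1.75,"y":0.01,"z":0.06,"twist":0},{"fingers":0,"x":1.95,"y":0.01,"z":0.06,"twist":0},{"fingers":0,"x":1.95,"y":0.01,"z":0.06,"twist":0},{"fingers":0,"x":1.95,"y":0.01,"z":0.06,"twist":0},{"fingers":0,"x":1.95,"y":0.01,"z":0.06,"twist":0},{"fingers":0,"x":1.95,"y":0.01,"z":0.06,"twist":0}]'
python3 - <<'E'
from hw import *
st(); im=grab('wrist','w9.png'); np.savez('pics/w9.npz',**im); marks(im)
need([.5525,-.0318,.20],7.8+90)
s=telemetry.get_state()['position']
P=cloud(im); zz=s[2]-.0743; print('body',[cyl(P,(240,90,390,250),zz+a,zz+b,.026,[.5525,-.031]) for a,b in((.008,.03),(.03,.05),(.05,.068))])
a=cv2.resize(im['pixels'][90:290,230:400],None,fx=4,fy=3,interpolation=cv2.INTER_CUBIC)
cv2.imwrite('pics/w9c.png',a[:,:,::-1])
E
```

```text
time: 13.72
position: [0.5533, -0.0302, 0.1412]
tool_rot: [-1.309, 1.14, 1.307]
ft_force: [-0.6, -0.4, -1.4]
grip_width: 0.136
t 13.72 pos [ 0.5533 -0.0302  0.1412] yaw 97.79 F [-0.6  -0.39 -1.39] T [ 0.002 -0.03   0.034] w 0.136 q [-0.39  0.18  0.44  1.81 -0.08  1.17  1.78]
Y [333, 156, 17, 19, 143] [ 0.519  -0.0131  0.055 ] -> centre [ 0.5524 -0.0303]
R [348, 181, 19, 12, 133] [0.5349 0.0028 0.055 ] -> centre [ 0.5524 -0.0303]
R [263, 212, 15, 11, 95] [ 0.5705 -0.065   0.055 ] -> centre [ 0.553  -0.0319]
pos [ 0.5532 -0.0302  0.1412] jaw yaw 97.79 -> x -1.470 y 0.021 z -0.038 twist -0.0027229405212437995 t 13.77 down [ 0.002  0.    -1.   ]
body [(array([ 0.55353427, -0.02871893]), 346, np.float64(0.00024907454664234744)), (array([ 0.5534984 , -0.02887061]), 410, np.float64(0.0002568630492752166)), (array([ 0.55360389, -0.02900027]), 606, np.float64(0.0002971867196917967))]
```

View pics/w9c.png

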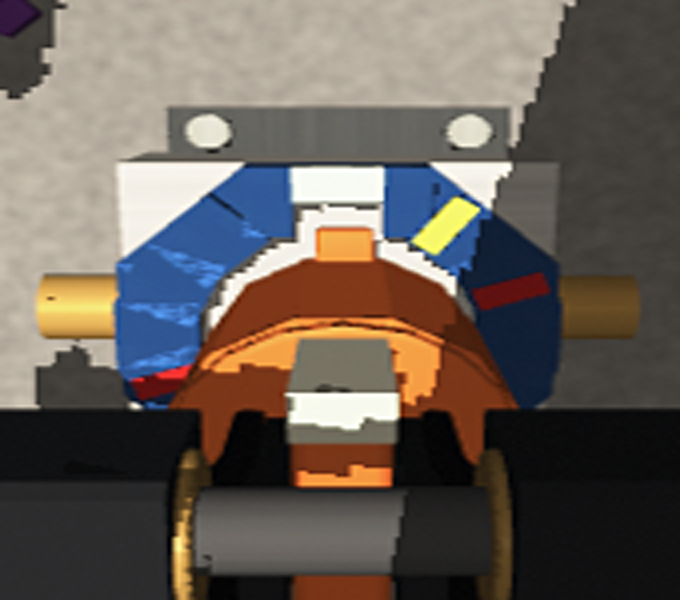

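The lug at crop (345,243) lines up with the notch at crop (337,185). After a 1–2 mm correction I lower through the lip.

```bash
python3 -m creep '[{"fingers":0,"x":0,"y":0.03,"z":-0.035,"twist":0},{"fingers":0,"x":0,"y":0.03,"z":-0.035,"twist":0},{"fingers":0,"x":0.1,"y":0.03,"z":-0.035,"twist":0},{"fingers":0,"x":0.2,"y":0.03,"z":-0.035,"twist":0},{"fingers":0,"x":0.28,"y":0.03,"z":-0.035,"twist":0},{"fingers":0,"x":0.36,"y":0.03,"z":-0.035,"twist":0},{"fingers":0,"x":0.42,"y":0.03,"z":-0.035,"twist":0},{"fingers":0,"x":0.42,"y":0.03,"z":-0.035,"twist":0}]'
python3 - <<'E'
from hw import *
st(); im=grab('wrist'); marks(im)
s=telemetry.get_state()['position']
P=cloud(im); zz=s[2]-.0743; print('body',[cyl(P,(240,90,390,250),zz+a,zz+b,.026,[.5525,-.031]) for a,b in((.012,.03),(.03,.05),(.05,.068))])
E
```

```text
time: 14.43
position: [0.551, -0.0317, 0.1225]
tool_rot: [-1.308, 1.143, 1.31]
ft_force: [-0.9, 0.4, -1.9]
grip_width: 0.139
t 14.43 pos [ 0.551  -0.0317  0.1225] yaw 97.79 F [-0.94  0.39 -1.94] T [ 0.048 -0.015 -0.001] w 0.139 q [-0.38  0.19  0.44  1.84 -0.09  1.13  1.79]
Y [336, 162, 18, 20, 167] [ 0.5189 -0.0132  0.055 ] -> centre [ 0.5523 -0.0303]
R [352, 189, 21, 14, 155] [0.535  0.0029 0.055 ] -> centre [ 0.5525 -0.0303]
body [(array([ 0.55102356, -0.03024875]), 287, np.float64(0.0002529804006391888)), (array([ 0.55106065, -0.03038067]), 412, np.float64(0.00024113661061586517)), (array([ 0.55130975, -0.03043703]), 654, np.float64(0.0004422427590822951))]
```

```bash
python3 -m creep '[{"fingers":0,"x":0,"y":-0.03,"z":0,"twist":0},{"fingers":0,"x":0.05,"y":-0.03,"z":0,"twist":0},{"fingers":0,"x":0.1,"y":-0.03,"z":0,"twist":0},{"fingers":0,"x":0.15,"y":-0.03,"z":0,"twist":0},{"fingers":0,"x":0.19,"y":-0.03,"z":0,"twist":0},{"fingers":0,"x":0.19,"y":-0.03,"z":0,"twist":0},{"fingers":0,"x":0.19,"y":-0.03,"z":0,"twist":0}]'
python3 - <<'E'
from hw import *
st(); im=grab('wrist'); marks(im)
s=telemetry.get_state()['position']
P=cloud(im); zz=s[2]-.0743; print('body',[cyl(P,(240,90,390,250),zz+a,zz+b,.026,[.5525,-.031]) for a,b in((.017,.03),(.03,.05),(.05,.068))])
q=P[100:260,270:370].reshape(-1,3); q=q[np.hypot(q[:,0]-.5525,q[:,1]+.0303)<.026]; h=q[(q[:,2]>.1)&(q[:,2]<.118)][:,2]; print('cap body top z',np.percentile(h,[20,50,80]))
E
```

```text
time: 15.07
position: [0.5526, -0.0315, 0.1156]
tool_rot: [-1.308, 1.142, 1.309]
ft_force: [-0.3, -0.2, -1.6]
grip_width: 0.133
t 15.07 pos [ 0.5526 -0.0315  0.1156] yaw 97.79 F [-0.29 -0.16 -1.6 ] T [ 0.016 -0.019 -0.018] w 0.133 q [-0.38  0.2   0.44  1.84 -0.1   1.12  1.8 ]
Y [337, 161, 18, 21, 174] [ 0.5191 -0.0132  0.055 ] -> centre [ 0.5524 -0.0304]
R [353, 189, 22, 14, 165] [0.535  0.0029 0.055 ] -> centre [ 0.5525 -0.0303]
body [(array([ 0.55267586, -0.03016649]), 209, np.float64(0.00024838161488055835)), (array([ 0.55269183, -0.03024665]), 412, np.float64(0.00023465452799882917)), (array([ 0.55287452, -0.03037338]), 625, np.float64(0.00035543646663198977))]
cap body top z [0.10971976 0.11092271 0.11162447]
```

```bash
python3 -m creep '[{"fingers":0,"x":0.02,"y":0,"z":0,"twist":0},{"fingers":0,"x":0.03,"y":0,"z":0,"twist":0},{"fingers":0,"x":0.03,"y":0,"z":0,"twist":0},{"fingers":0,"x":0.03,"y":0,"z":0,"twist":0}]'
python3 - <<'E'
from h import *
st()
E
```

```text
time: 15.45
position: [0.5527, -0.0315, 0.1146]
tool_rot: [-1.309, 1.142, 1.309]
ft_force: [-0.1, 0.1, -1.0]
grip_width: 0.137
t 15.45 pos [ 0.5527 -0.0315  0.1146] yaw 97.79 F [-0.08  0.06 -1.01] T [ 0.012  0.032 -0.024] w 0.137 q [-0.38  0.2   0.44  1.84 -0.1   1.12  1.8 ]
```

```bash
python3 -m creep '[{"fingers":0,"x":0,"y":0,"z":0,"twist":0.3},{"fingers":0,"x":0,"y":0,"z":0,"twist":0.7},{"fingers":0,"x":0,"y":0,"z":0,"twist":1.1},{"fingers":0,"x":0,"y":0,"z":0,"twist":1.5},{"fingers":0,"x":0,"y":0,"z":0,"twist":1.9},{"fingers":0,"x":0,"y":0,"z":0,"twist":2.3},{"fingers":0,"x":0,"y":0,"z":0,"twist":2.7},{"fingers":0,"x":0,"y":0,"z":0,"twist":3.0},{"fingers":0,"x":0,"y":0,"z":0,"twist":3.0},{"fingers":0,"x":0,"y":0,"z":0,"twist":3.0}]'
python3 - <<'E'
from h import *
st()
E
```

```text
time: 16.28
position: [0.5527, -0.0317, 0.1146]
tool_rot: [-1.117, 1.266, 1.116]
ft_force: [-0.3, -0.3, -1.0]
grip_width: 0.132
t 16.28 pos [ 0.5527 -0.0317  0.1146] yaw 82.84 F [-0.31 -0.35 -0.97] T [-0.147  0.054 -0.01 ] w 0.132 q [-0.41  0.21  0.46  1.84 -0.1   1.12  1.54]
```

```bash
python3 -m creep '[{"fingers":0,"x":0,"y":0,"z":0,"twist":0.3},{"fingers":0,"x":0,"y":0,"z":0,"twist":0.7},{"fingers":0,"x":0,"y":0,"z":0,"twist":1.1},{"fingers":0,"x":0,"y":0,"z":0,"twist":1.5},{"fingers":0,"x":0,"y":0,"z":0,"twist":1.9},{"fingers":0,"x":0,"y":0,"z":0,"twist":2.3},{"fingers":0,"x":0,"y":0,"z":0,"twist":2.7},{"fingers":0,"x":0,"y":0,"z":0,"twist":3.1},{"fingers":0,"x":0,"y":0,"z":0,"twist":3.5},{"fingers":0,"x":0,"y":0,"z":0,"twist":3.8},{"fingers":0,"x":0,"y":0,"z":0,"twist":4.0},{"fingers":0,"x":0,"y":0,"z":0,"twist":4.0},{"fingers":0,"x":0,"y":0,"z":0,"twist":4.0}]'
python3 - <<'E'
from hw import *
st(); im=grab('wrist','w10.png'); np.savez('pics/w10.npz',**im); marks(im); sd=grab('side'); tp=grab('top'); np.savez('pics/s10.npz',**sd); st()
P=cloud(im); print([cyl(P,(240,90,390,250),a,b,.026,[.5525,-.031]) for a,b in((.06,.085),(.085,.105))])
for n,P_,b in(('w',P,(250,120,390,300)),('side',cloud(sd),(310,150,420,260))):
    q=P_[b[1]:b[3],b[0]:b[2]].reshape(-1,3); q=q[(q[:,2]>.138)&(q[:,2]<.147)&(np.hypot(q[:,0]-.5525,q[:,1]+.0303)<.03)]
    if len(q)>5: r=cv2.minAreaRect((q[:,:2]*1e4).astype(np.float32)); print(n,len(q),r)
a=cv2.resize(im['pixels'][90:310,230:410],None,fx=4,fy=2.7,interpolation=cv2.INTER_CUBIC); cv2.imwrite('pics/w10c.png',a[:,:,::-1])
a=cv2.resize(sd['pixels'][140:270,300:430],None,fx=5,fy=4.5,interpolation=cv2.INTER_CUBIC); cv2.imwrite('pics/s10c.png',a[:,:,::-1])
E
```

```text
time: 17.37
position: [0.5526, -0.0319, 0.1146]
tool_rot: [-0.853, 1.397, 0.853]
ft_force: [-0.5, -1.2, -0.9]
grip_width: 0.136
t 17.37 pos [ 0.5526 -0.0319  0.1146] yaw 62.83 F [-0.49 -1.18 -0.92] T [-0.486  0.177  0.086] w 0.136 q [-0.44  0.21  0.5   1.84 -0.11  1.12  1.2 ]
Y [311, 152, 9, 21, 172] [ 0.5194 -0.0131  0.055 ] -> centre [ 0.5527 -0.0303]
R [337, 161, 18, 21, 177] [0.535  0.0029 0.055 ] -> centre [ 0.5525 -0.0303]
t 17.52 pos [ 0.5526 -0.0319  0.1146] yaw 62.81 F [-0.19 -1.12 -0.97] T [-0.46   0.179  0.088] w 0.13 q [-0.44  0.21  0.5   1.84 -0.11  1.12  1.2 ]
[(array([ 0.55302584, -0.03025441]), 458, np.float64(0.00024395843536128008)), (array([ 0.55299022, -0.03035985]), 525, np.float64(0.0002536953032914321))]
w 1635 ((5485.48193359375, -306.1258544921875), (291.6262512207031, 423.13433837890625), 43.99017333984375)
side 64 ((5447.41357421875, -214.13336181640625), (357.6556396484375, 231.3673095703125), 28.42619514465332)
```

View pics/w10c.png

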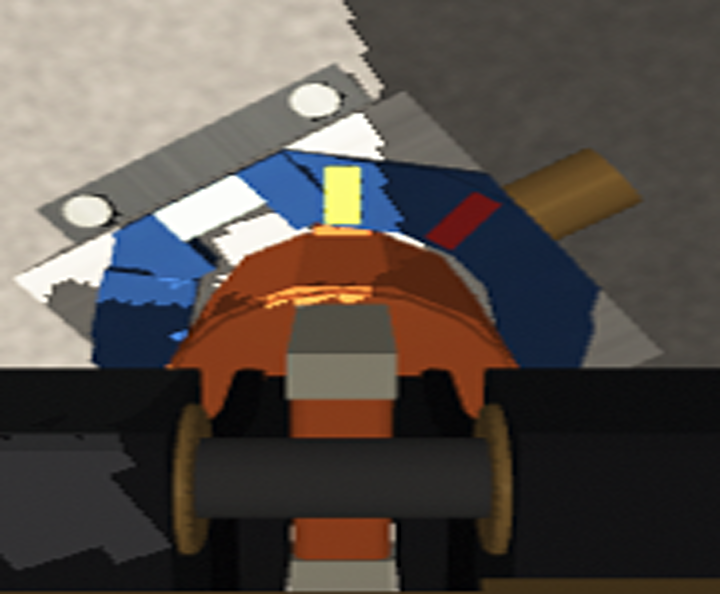

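View pics/s10c.png

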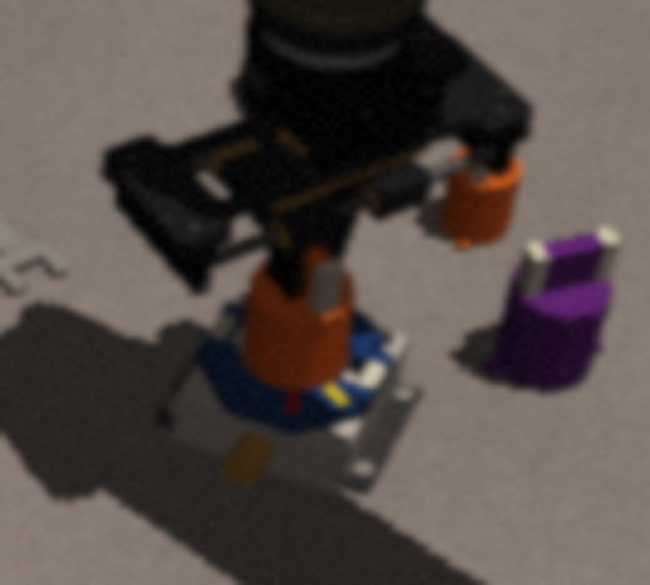

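The wrist crop shows the wing centred at column 340, in line with the yellow mark at crop (342,195). The lug is under the lip, and torque is 0.087 N m against the 0.08 expected. I hold briefly to check for slip, then hand in.

```bash
python3 -m creep '[{"fingers":0,"x":0,"y":0,"z":0,"twist":0},{"fingers":0,"x":0,"y":0,"z":0,"twist":0},{"fingers":0,"x":0,"y":0,"z":0,"twist":0},{"fingers":0,"x":0,"y":0,"z":0,"twist":0},{"fingers":0,"x":0,"y":0,"z":0,"twist":0},{"fingers":0,"x":0,"y":0,"z":0,"twist":0},{"fingers":0,"x":0,"y":0,"z":0,"twist":0},{"fingers":0,"x":0,"y":0,"z":0,"twist":0}]' 45
python3 - <<'E'
from hw import *
st(); im=grab('wrist','w11.png'); marks(im); a=cv2.resize(im['pixels'][90:310,230:410],None,fx=4,fy=2.7); cv2.imwrite('pics/w11c.png',a[:,:,::-1])
E
```

```text
time: 18.18
position: [0.5527, -0.0317, 0.1146]
tool_rot: [-0.853, 1.397, 0.852]
ft_force: [-1.2, -2.2, -1.3]
grip_width: 0.134
t 18.18 pos [ 0.5527 -0.0317  0.1146] yaw 62.78 F [-1.22 -2.18 -1.34] T [-0.705  0.288  0.094] w 0.134 q [-0.44  0.21  0.5   1.84 -0.11  1.12  1.2 ]
Y [311, 152, 9, 21, 166] [ 0.5191 -0.0133  0.055 ] -> centre [ 0.5525 -0.0304]
R [336, 161, 19, 21, 176] [0.535  0.0029 0.055 ] -> centre [ 0.5525 -0.0303]
```

View pics/w11c.png

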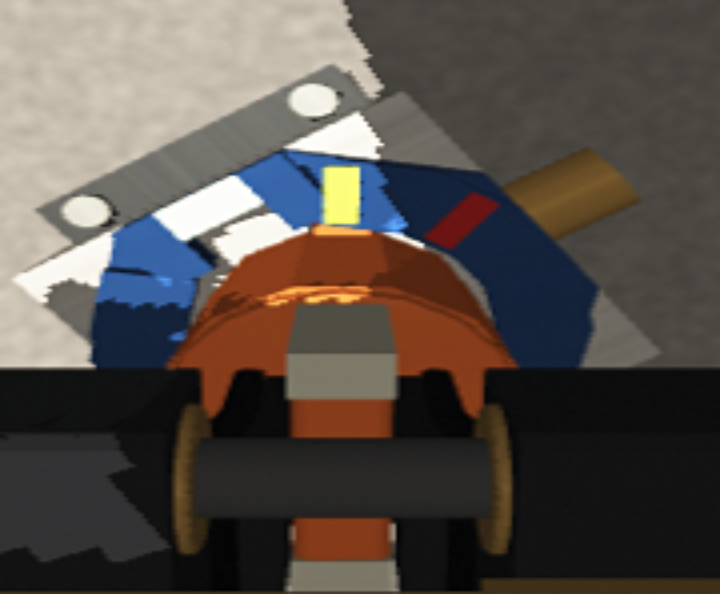

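The view is unchanged: the wing is still on the yellow mark and nothing has slipped.

```bash
python3 -c "
from h import *
print(workorder.close_job()); st()"
```

```text
the job is handed in; nothing more can be done
None
the job is handed in; nothing more can be done
```

The job is handed in at about 18.2 s of the 54 s allowed. The cartridge is in its socket, and the large orange cap is over it, turned 35° clockwise to the yellow mark and still gripped there at 45 N.

**Cartridge:** I took the one nearest the base. The first lowering caught the socket rim at about 17 N, because the arm had settled about 2.5 mm off. I lifted, re-measured and re-centred, and it then went in with no noticeable force. Its top measured 99.7 mm above the bench (100 mm expected).

**Cap:** The lugs went down through the notches without contact. The body top measured about 111 mm (110 mm expected seated), and I then lowered it another 1 mm before turning.

**Last checks:**
- **Wing angle:** the jaw direction read 62.8°, exactly the yellow mark by my measurement, and the wrist picture shows the wing in line with it.
- **Spring:** torque was 0.09 N m against the 0.08 N m expected at half-way, and nothing slipped over 0.8 s of holding.
- **Side forces:** they were creeping up slightly while holding, to about 2 N and 0.7 N m, well under the limits.
- **Disagreement:** automatic fits of the wing angle from the final depth images were spoiled by the fingers in view, so the angle rests on the jaw reading and the picture.
- **Camera bias:** the wrist camera disagreed with the arm's own position by about 1.5 mm along the jaw direction, which I corrected for.

I never moved toward the spray can, the wrench, the tape roll or the look-alikes, but I did not re-measure them at the end.

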